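Seat the microscope's lens barrel in the V-cradle and hold it down

TASK

The locking ring of the board microscope's zoom lens is stuck and I want to undo it: lift the black lens barrel out of the white tray and lay it lengthwise in the steel V-cradle, with its brass knurled ring sticking out beyond the open end (the end without the upright stop plate). Press it straight down with about a kilo's push so that it bears on both flanks of the V along its whole length, not forcing it, and finish while still holding it pressed there: do not let go. Don't drop the lens or lay it on the bench, and leave the other things on the bench where they are.

Things in the scene. Friction and masses are not known exactly. Their poses are not given: they have to be found in the camera images.
- lens: Zoom lens barrel, loose, 0.17 to 0.31 kg. Origin on its axis at mid tube (white line); x axis along the barrel towards the brass ring, rolled about x by any angle. Black tube 40 mm diameter, x = -62 to +62 mm; brass ring 50 mm diameter, x = +62 to +86; silver bezel 34 mm diameter, x = -70 to -62. Centre of mass at about x = +14. Sturdy: may be gripped or pressed anywhere on the tube
- lens_ring (a point): Middle of the brass knurled ring, on the barrel's axis, 74 mm from the lens's origin
- rest: White tray, 200 x 110 mm, walls 15 mm high, fixed; the lens lies in it at the start, ring towards the tray's +x. Origin under its centre, on the bench; x along its length, z up. Two orange notched pads (x = -50 to -30 and +30 to +50 mm, 64 mm wide, 40 mm high) carry the tube with its axis 50 mm above the bench; between the pads only the 4 mm tray floor
- cradle: V-cradle, screwed down. Origin under its centre, on the bench; x along the V towards its open end, z up. Dark base plate 184 x 100 x 15 mm; two steel 90 degree V saddles in line, x = -50 to -28 and +28 to +50 mm, 80 mm wide, tops 54 mm above the bench; between them only the base plate, so fingers fit round the barrel there. Upright stop plate 60 mm wide, 72 mm high, inner face at x = -77
- cradle_open (a point): Point on the axis of a seated lens above the open end of the V, 50 mm from cradle_seat along the cradle's x
- v_left: The flanks of both saddles on the cradle's +y side (same origin and axes as the cradle)
- v_right: The flanks of both saddles on the cradle's -y side (same origin and axes as the cradle)
- bottle: Bystander: clear plastic bottle, 60 mm diameter, 165 mm tall, standing; origin under it
- jar: Bystander: small amber jar, 38 mm diameter, 40 mm tall, standing between tray and cradle; origin under it
- tube: Bystander: aluminium extension tube, 32 mm diameter, 35 mm tall, standing between tray and cradle; origin under it
- driver: Bystander: green screwdriver, 160 mm long, lying between tray and cradle, handle towards the robot
- dish: Bystander: steel dish, 130 mm diameter, 22 mm high; origin under it
- fan: Bystander: black cooling fan, 80 x 80 x 25 mm, standing on edge; origin under it
- meter: Bystander: blue multimeter, 180 x 86 x 36 mm, lying; origin under it
- cradle_seat (a point): Where the lens's origin belongs: on the axis of a seated 40 mm tube, 60 mm above the cradle's origin. It leaves 7 mm from bezel to stop plate and 12 mm from ring to saddle. The V's flanks are ground, oiled steel, rigid and slippery (friction about 0.2): the tube slides down them to its seat, but held sideways it bears on one flank more than on the other
There are look-alikes about, which are no part of the job. Leave any brown look-alike of the lens alone.

How it is judged:
By the outcome, as a careful person would: the job done as asked, in the order asked, and still so for the second after the job is handed in, while the arm keeps its last pose, push and grip.
It also fails if it takes over 51 s, if anything falls off the work surface, if the arm or the gripper's body presses on something with over 40 N, if the wrist force passes 120 N, or if a joint passes its speed limit or range.

ROBOT

A 7-joint arm with a two-finger parallel gripper is mounted at the origin on the work surface. World frame = base frame: x ahead of the robot, y to its left, z up, the work surface at z = 0. Lengths are in m, angles in rad, forces in N, time in s.
With the tool pointing down it reaches from about 0.4 to 0.925 m from the base axis. Payload 5.6 kg.
Tool frame: the origin (TCP) lies on the centre line of the jaws, within the pads' length; the fingertips stand 14 mm ahead of it and the grasp point (between the pads) lies 5 mm behind it (r.tip_reach is the distance from the TCP to the fingertips, in m); z points along the fingers, y is the line along which they close (so a half turn about z gives the same grasp; the last joint's range is limited). The gripper opens to 85 mm and grips with 20 to 120 N. Pads are 22 mm wide; open, the fingers measure 114 mm over their backs; the gripper's body (76 mm by 85 mm) begins 54 mm behind the grasp point. The pads swing forward as they close: fully open they stand 13 mm farther back than shut.
Start: joints at [-1.284, 0.468, -0.012, 1.603, 0.006, 1.071, -0.056], TCP at [0.211, 0.615, 0.245] pointing down, gripper open.
Joint ranges: [-2.53, 2.53], [-0.31, 2.02], [-1.57, 1.55], [0.28, 2.44], [-1.29, 4.43], [0.15, 1.84], [-2.92, 2.92]. Speed limits (rad/s): [2.57, 2.57, 3.14, 3.14, 3.14, 3.14, 3.14].

INTERFACE

Orientations are given as a rotation vector (axis times angle).
In Python, from cell import r gives the robot as it stands.
- The arm moves only by the shell command python3 -m crank 'ROWS' [FORCE]. ROWS is JSON, a list of rows, each an object with "dp": the shift along the tool's x, y, z in units of 30 mm (1.0 is 30 mm), a list of three; "angular": the turn, a rotation vector about the tool's x, y, z in units of 10 degrees (1.0 is 10 degrees), a list of three; "fingers": the closure, from 0 (fully open) to 1 (shut). A call has 1 to 12 rows; each row shifts and turns the commanded pose from where the row before left it, along the tool's axes as they then stand; what a row does not reach is not made up. A row lasts 1/8 s, in which the tool goes at most 62.5 mm and 10.7 degrees, less where a joint would pass 70% of its speed; a pose out of reach is approached as far as the arm can. A call is refused whole if a number of a shift passes 1 or a number of a turn 1, either way. A call with a gripper value outside its range is refused whole. The fingers move at their own pace and stop on an object; FORCE is the grip in N (left out, the last holds). Time passes only in rows, so rows that do not move let the fingers close. It gives the time, the measured TCP pose, the force, the opening and the grip force at its end, in the units of the state.
- r.sense(): the state, without advancing time (a new reading comes with each control period).
- r.grab_frame(name): name is "scene" or "top" or "wrist"; returns (picture, depth): 400x640x3 uint8, red, green, blue; 400x640 float32, m along the optical axis (not along the pixel's ray), 0 where there is no reading.
- r.camera_model(name): a dict with "intrinsics" (3x3 intrinsics, pixels), "rvec" (rotation vector, rad) and "tvec" (3), from world to camera coordinates, as OpenCV has them. Camera axes: x right, y down, z forward; pixel columns grow to the right and rows downward; lengths in m; the calibration is good to about 2 mm. A picture is of the moment at which its call begins: read the wrist's pose just before it. camera_model takes no time and is no camera call; for the wrist camera it gives the pose at the moment of the call.
- r.job_done(): hands the job in; it is judged then, once.
The state is a dict: "time": time; "q": joint angles; "dq": joint speeds; "effort": joint torques, N m; "position": TCP position; "tcp_rot": TCP orientation; "wrist_force": force on the tool from outside, world axes, zero at the start; "moment": the same for the moment, N m; "width": opening from 0.0 (shut) to 1.0 (fully open); "grip_force": force on a finger pad.
Only numpy, scipy, OpenCV 4.12 (cv2) and the standard library are available. Lean on these libraries where they do the work, as an engineer would, in place of code of your own. Each camera call takes 0.05 s, during which the arm holds its last target. There are 200 camera calls.

## Working session

There is one attempt and no reset: what is moved stays moved. The work goes in short steps, Python scripts to look and compute and a shell command to move; the robot and the scene stay as the last step left them, time stands still between calls to the robot, and variables do not carry over. Pictures are saved under pics/ and viewed, at most 10 in all, crops included, and the job is handed in when it is done.

```bash
mkdir -p pics; ls
python3 - <<'E'
from cell import r
import cv2,numpy as np
print(r.sense())
for n in("scene","top"):
    p,d=r.grab_frame(n); cv2.imwrite(f"pics/{n}0.png",p[:,:,::-1]); np.save(f"pics/{n}0.npy",d)
    print(r.camera_model(n))
E
```

```text
pics
{'time': 0.0, 'q': array([-1.28400153,  0.46837446, -0.01162339,  1.60363138,  0.00598147,
        1.07144092, -0.05626364]), 'dq': array([-0.00042458,  0.00108257, -0.00116505, -0.00083415,  0.00057847,
       -0.00038752,  0.00215105]), 'effort': array([-1.18120006e-04, -5.32366884e+01,  2.14668782e-02, -2.51311523e+01,
        1.14527828e-02,  7.56812340e-03,  3.65274659e-06]), 'position': array([0.21037144, 0.61443433, 0.24433688]), 'tcp_rot': array([-5.15691194e-01, -3.09877581e+00,  2.84059150e-03]), 'wrist_force': array([0.1516416 , 0.77486082, 0.33571957]), 'moment': array([ 0.01020069,  0.03843247, -0.03806696]), 'grip_force': 0.0, 'width': 0.9967682643259532}
{'intrinsics': array([[412.90248783,   0.        , 314.44775048],
       [  0.        , 412.90248783, 200.92461715],
       [  0.        ,   0.        ,   1.        ]]), 'rvec': array([ 1.53700577,  2.05867952, -0.84255891]), 'tvec': array([ 0.18028784, -0.29183783,  1.43304961])}
{'intrinsics': array([[410.99254407,   0.        , 317.21469102],
       [  0.        , 410.99254407, 199.28407808],
       [  0.        ,   0.        ,   1.        ]]), 'rvec': array([ 2.11492944, -2.13685132,  0.19004011]), 'tvec': array([-0.03548963,  0.50426318,  1.16469616])}
```

View pics/top0.png

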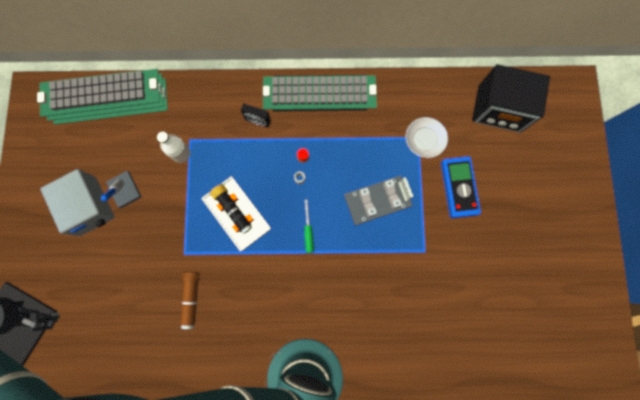

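View pics/scene0.png

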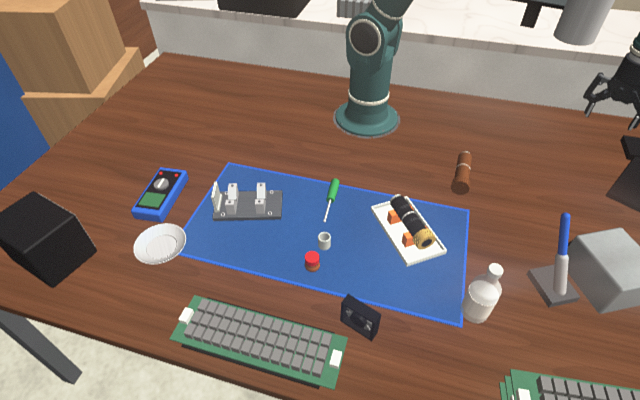

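Top view: the lens lies in the tray at about (235,210) with its ring at (217,189). The cradle is at about (380,200), stop plate at (404,188), so its open end points image-left (+y). I'll enlarge both.

```bash
cat > h.py <<'E'
import numpy as np,cv2
from scipy.spatial.transform import Rotation as R
from cell import r
def cloud(cam,d):
    K=cam["intrinsics"];h,w=d.shape;u,v=np.meshgrid(np.arange(w),np.arange(h))
    P=np.stack([(u-K[0,2])*d/K[0,0],(v-K[1,2])*d/K[1,1],d],-1)
    Rm=R.from_rotvec(cam["rvec"]).as_matrix();P=(P-cam["tvec"])@Rm
    P[d==0]=np.nan
    return P
def ray(cam,u,v,z):
    "pixel to world at height z"
    K=cam["intrinsics"];Rm=R.from_rotvec(cam["rvec"]).as_matrix()
    c=-Rm.T@cam["tvec"];dr=Rm.T@np.linalg.inv(K)@[u,v,1]
    return c+dr*(z-c[2])/dr[2]
E
python3 - <<'E'
from h import *
p=cv2.imread("pics/top0.png")
a=cv2.resize(p[165:260,195:275],None,fx=5,fy=5,interpolation=cv2.INTER_CUBIC)
b=cv2.resize(p[165:260,340:420],None,fx=5,fy=5,interpolation=cv2.INTER_CUBIC)
cv2.imwrite("pics/crop1.png",np.hstack([a,b]))
P=cloud(r.camera_model("top"),np.load("pics/top0.npy"))
for n,(u,v) in dict(tray=(255,240),ring=(217,189),lens=(235,210),cr=(355,215),bench=(280,220),wood=(250,300)).items(): print(n,P[v,u].round(3))
E
```

```text
tray [0.389 0.146 0.01 ]
ring [0.531 0.248 0.076]
lens [0.47  0.195 0.072]
cr [ 0.46  -0.153  0.018]
bench [ 0.45   0.073 -0.003]
wood [ 0.214  0.159 -0.002]
```

View pics/crop1.png

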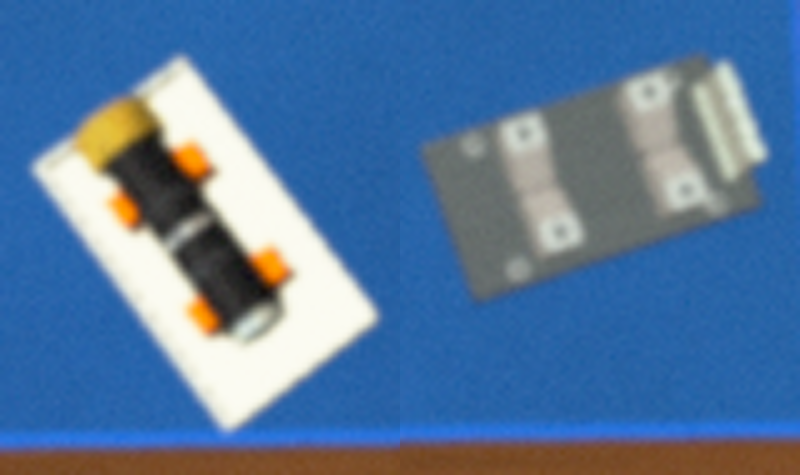

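Crop: on the lens (left half) the white line is at about (187,233), the ring end (112,125) and the bezel (252,322). On the cradle the saddle-top screws are at (526,135), (561,232), (650,93) and (686,190), and the stop plate is on the right. Next I compute the poses.

Run:
```python
from h import *
c=r.camera_model("top")
f=lambda x,y,z,ox=195: ray(c,ox+(x-2)/5,165+(y-2)/5,z)[:2]
tc=[f(*q,.015) for q in((182,55),(35,165),(228,432),(380,318))]
print("tray centre",np.mean(tc,0).round(4)); dx=(tc[0]+tc[1]-tc[2]-tc[3])/2; print("len",np.hypot(*dx),"yaw",np.degrees(np.arctan2(*dx[::-1])))
# lens line visible crest
print("line",f(187,233,.07),"ring",f(118,133,.073),"bez",f(255,318,.065))
s=[f(x-400,y,.054,340) for x,y in((526,135),(561,232),(650,93),(686,190))]
m1=(s[0]+s[1])/2;m2=(s[2]+s[3])/2;d=m1-m2
print("cradle",((m1+m2)/2).round(4),np.hypot(*d),np.degrees(np.arctan2(d[1],d[0])))
bc=[f(x-400,y,.015,340) for x,y in((424,148),(478,300),(762,205),(700,55))]
print("base",np.mean(bc,0)); d=(bc[0]+bc[1]-bc[2]-bc[3])/2;print(np.hypot(*d),np.degrees(np.arctan2(d[1],d[0])))
# clouds
P=cloud(c,np.load("pics/top0.npy"))
Q=P[165:260,340:420].reshape(-1,3);Q=Q[(Q[:,2]>.045)&(Q[:,2]<.06)];print("saddletop cloud",len(Q),Q.mean(0))
print(R.from_rotvec(r.sense()["tcp_rot"]).as_matrix().round(3))
print(r.camera_model("wrist"))
```

```text
tray centre [0.471  0.2047]
len 0.20270878734789324 yaw 36.87732390183055
line [0.46723144 0.20427059] ring [0.52564031 0.24512518] bez [0.41839105 0.16504874]
cradle [ 0.507  -0.2266] 0.07762141587593875 108.18346833062654
base [ 0.50573935 -0.22369497]
0.17990569531379957 108.08544911090432
saddletop cloud 315 [ 0.50866097 -0.23202706  0.0520833 ]
[[-0.946  0.324 -0.   ]
 [ 0.324  0.946 -0.002]
 [-0.    -0.002 -1.   ]]
{'intrinsics': array([[319.2618628,   0.       , 318.7201535],
       [  0.       , 319.2618628, 192.5942675],
       [  0.       ,   0.       ,   1.       ]]), 'rvec': array([-2.37644078, -1.69846536, -0.22205935]), 'tvec': array([-0.64859285, -0.03366863,  0.37770734])}
```

```bash
cat >> h.py <<'E'
def to(x,y,z,yaw):
    "shift (units) and turn (units) from measured pose to target, tool down, tool x at yaw deg"
    s=r.sense();M=R.from_rotvec(s["tcp_rot"]);c,n=np.cos(np.radians(yaw)),np.sin(np.radians(yaw))
    T=R.from_matrix(np.array([[c,n,0],[n,-c,0],[0,0,-1.]]))
    print("t",round(s["time"],2),"pos",s["position"].round(4),"F",s["wrist_force"].round(2),"M",s["moment"].round(3),"grip",round(s["grip_force"],1),round(s["width"],3))
    print("dp total",M.inv().apply(np.array([x,y,z])-s["position"]).round(4)/.03,"turn",np.degrees((M.inv()*T).as_rotvec())/10)
    print("dp in target frame",(T.inv().apply(np.array([x,y,z])-s["position"])/.03).round(3))
E
python3 -m crank '[{"dp":[0,0,0],"angular":[0,0,1],"fingers":0},{"dp":[0,0,0],"angular":[0,0,1],"fingers":0},{"dp":[0,0,0],"angular":[0,0,1],"fingers":0},{"dp":[0,0,0],"angular":[0,0,1],"fingers":0},{"dp":[0,0,0],"angular":[0,0,1],"fingers":0},{"dp":[0,0,0],"angular":[0,0,1],"fingers":0},{"dp":[0,0,0],"angular":[0,0,1],"fingers":0},{"dp":[0,0,0],"angular":[0,0,1],"fingers":0},{"dp":[0,0,0],"angular":[0,0,1],"fingers":0},{"dp":[0,0,0],"angular":[0,0,1],"fingers":0},{"dp":[0,0,0],"angular":[0,0,1],"fingers":0},{"dp":[0,0,0],"angular":[0,0,1],"fingers":0}]' 50
python3 -c "from h import *;to(.44,.18,.245,36.9)"
```

```text
time: 1.6
position: [0.2103, 0.6147, 0.2447]
tcp_rot: [2.944, 1.094, -0.001]
wrist_force: [0.5, -0.1, -0.3]
width: 0.996
grip_force: 0.0
t 1.6 pos [0.2103 0.6147 0.2447] F [ 0.49 -0.06 -0.31] M [ 0.015  0.018 -0.012] grip 0.0 0.996
dp total [-3.66666667e+00  1.59733333e+01  3.33333333e-03] turn [0.00356024 0.00472551 0.38765491]
dp in target frame [-2.5770e+00  1.6183e+01 -8.0000e-03]
```

```bash
python3 -m crank '[{"dp":[0,0,0],"angular":[0,0,0.39],"fingers":0},{"dp":[-0.16,0.95,0],"angular":[0,0,0],"fingers":0},{"dp":[-0.16,0.95,0],"angular":[0,0,0],"fingers":0},{"dp":[-0.16,0.95,0],"angular":[0,0,0],"fingers":0},{"dp":[-0.16,0.95,0],"angular":[0,0,0],"fingers":0},{"dp":[-0.16,0.95,0],"angular":[0,0,0],"fingers":0},{"dp":[-0.16,0.95,0],"angular":[0,0,0],"fingers":0},{"dp":[-0.16,0.95,0],"angular":[0,0,0],"fingers":0},{"dp":[-0.16,0.95,0],"angular":[0,0,0],"fingers":0}]'
python3 -m crank '[{"dp":[-0.16,0.95,0],"angular":[0,0,0],"fingers":0},{"dp":[-0.16,0.95,0],"angular":[0,0,0],"fingers":0},{"dp":[-0.16,0.95,0],"angular":[0,0,0],"fingers":0},{"dp":[-0.16,0.95,0],"angular":[0,0,0],"fingers":0},{"dp":[-0.16,0.95,0],"angular":[0,0,0],"fingers":0},{"dp":[-0.16,0.95,0],"angular":[0,0,0],"fingers":0},{"dp":[-0.16,0.95,0],"angular":[0,0,0],"fingers":0},{"dp":[-0.16,0.95,0],"angular":[0,0,0],"fingers":0},{"dp":[0,0,0],"angular":[0,0,0],"fingers":0}]'
python3 - <<'E'
from h import *
to(.468,.203,.245,36.9)
c=r.camera_model("wrist");p,d=r.grab_frame("wrist");cv2.imwrite("pics/w1.png",p[:,:,::-1])
np.savez("pics/w1.npz",d=d,**c)
E
```

```text
time: 2.72
position: [0.318, 0.4091, 0.245]
tcp_rot: [2.977, 1.002, -0.001]
wrist_force: [-0.3, 0.0, 0.4]
width: 0.999
grip_force: 0.0
time: 3.85
position: [0.4257, 0.2034, 0.2453]
tcp_rot: [2.979, 0.996, -0.0]
wrist_force: [-0.0, 0.5, 0.1]
width: 1.001
grip_force: 0.0
t 3.85 pos [0.4257 0.2034 0.2453] F [-0.03  0.47  0.12] M [-0.04   0.012 -0.035] grip 0.0 1.001
dp total [1.12       0.85666667 0.01      ] turn [0.00183012 0.00111145 0.00620093]
dp in target frame [1.12  0.856 0.009]
```

View pics/w1.png

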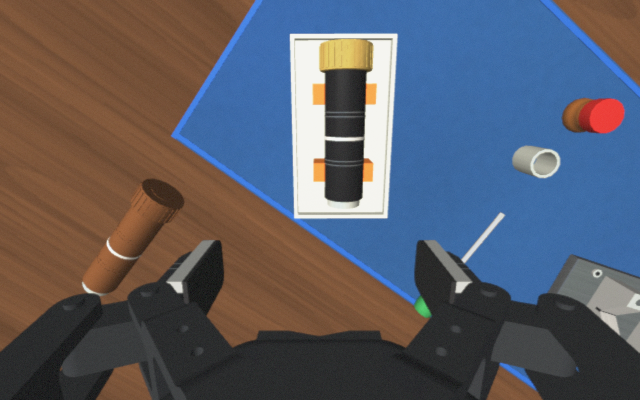

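Wrist view: the tube spans columns 325–366. The white line is at (344.5,138), the ring middle at (346,57) and the bezel at (343,203). I'll fit the axis from these.

Run:
```python
from h import *
f=np.load("pics/w1.npz");c={k:f[k] for k in("intrinsics","rvec","tvec")};P=cloud(c,f["d"])
print("line",ray(c,344.5,138,.07))
Q=P[78:195,322:368].reshape(-1,3);Q=Q[Q[:,2]>.056];
a=np.array([np.cos(np.radians(36.9)),np.sin(np.radians(36.9))]);o=np.array([.468,.203])
s=(Q[:,:2]-o)@a;e=(Q[:,:2]-o)@[-a[1],a[0]]
for lo in np.arange(-.06,.06,.02):
    m=(s>lo)&(s<lo+.02);
    # circle fit
    A=np.c_[2*e[m],2*Q[m,2],np.ones(m.sum())];x=np.linalg.lstsq(A,e[m]**2+Q[m,2]**2,rcond=None)[0]
    print(lo.round(3),m.sum(),"e mid",((e[m].min()+e[m].max())/2).round(4),"circle",x[:2].round(4),np.sqrt(x[2]+x[0]**2+x[1]**2).round(4))
for u,v,z in((295,35,.015),(397,35,.015),(388,217,.015),(295,217,.015)):print(ray(c,u,v,z)[:2].round(4))
```

```text
line [0.46999263 0.20559406 0.07      ]
-0.06 461 e mid -0.0002 circle [-0.0002  0.0506] 0.0196
-0.04 748 e mid -0.0 circle [-0.0002  0.0508] 0.0194
-0.02 796 e mid -0.0001 circle [-0.0001  0.0506] 0.0196
0.0 835 e mid -0.0001 circle [-0.      0.0509] 0.0194
0.02 863 e mid 0.0003 circle [0.     0.0509] 0.0194
0.04 801 e mid 0.0002 circle [0.0001 0.0508] 0.0194
[0.5205 0.3046]
[0.5835 0.2207]
[0.4266 0.1004]
[0.3601 0.1887]
```

```bash
python3 -c "from h import *;to(.4746,.2080,.043,37.1)"
```

```text
t 3.9 pos [0.4251 0.2048 0.2452] F [-0.96 -0.04 -0.7 ] M [0.046 0.023 0.003] grip 0.0 0.998
dp total [1.38333333 0.91       6.73666667] turn [-0.00146208  0.00163812 -0.00143536]
dp in target frame [1.381 0.91  6.739]
```

```bash
python3 -m crank '[{"dp":[0.69,0.45,0],"angular":[0,0,0],"fingers":0},{"dp":[0.69,0.45,0],"angular":[0,0,0],"fingers":0},{"dp":[0,0,1],"angular":[0,0,0],"fingers":0},{"dp":[0,0,1],"angular":[0,0,0],"fingers":0},{"dp":[0,0,1],"angular":[0,0,0],"fingers":0},{"dp":[0,0,1],"angular":[0,0,0],"fingers":0},{"dp":[0,0,0],"angular":[0,0,0],"fingers":0},{"dp":[0,0,0],"angular":[0,0,0],"fingers":0}]'
python3 - <<'E'
from h import *
q=[]
to(.4746,.2080,.043,37.1)
c=r.camera_model("wrist");p,d=r.grab_frame("wrist");cv2.imwrite("pics/w2.png",p[:,:,::-1])
s=r.sense();print(s["position"])
E
```

```text
time: 4.9
position: [0.4747, 0.2096, 0.126]
tcp_rot: [-2.977, -1.003, -0.001]
wrist_force: [-0.3, -0.2, 0.6]
width: 0.999
grip_force: 0.0
t 4.9 pos [0.4747 0.2096 0.126 ] F [-0.33 -0.22  0.6 ] M [-0.026 -0.011 -0.025] grip 0.0 0.999
dp total [-0.03666667  0.04        2.76666667] turn [ 0.00016731 -0.00539264  0.01494626]
dp in target frame [-0.034  0.041  2.767]
[0.47496233 0.20962522 0.12639381]
```

View pics/w2.png

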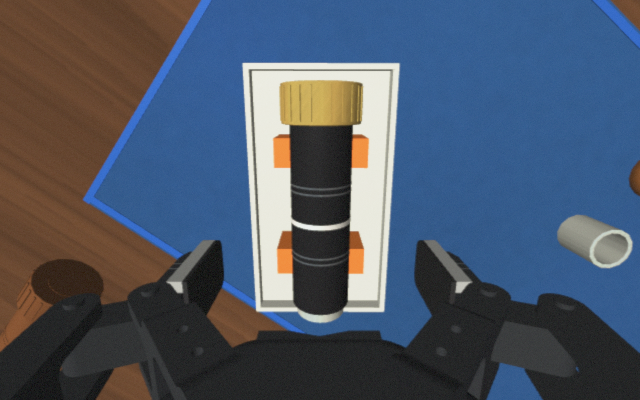

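The tube (col 321) is centred between the fingers (mid col 319), so I descend and grip.

```bash
python3 -m crank '[{"dp":[0,0.02,0.9],"angular":[0,0,0],"fingers":0},{"dp":[0,0.02,0.9],"angular":[0,0,0],"fingers":0},{"dp":[0,0,0.9],"angular":[0,0,0],"fingers":0},{"dp":[0,0,0.07],"angular":[0,0,0],"fingers":0},{"dp":[0,0,0],"angular":[0,0,0],"fingers":0.7},{"dp":[0,0,0],"angular":[0,0,0],"fingers":0.8},{"dp":[0,0,0],"angular":[0,0,0],"fingers":1},{"dp":[0,0,0],"angular":[0,0,0],"fingers":1},{"dp":[0,0,0],"angular":[0,0,0],"fingers":1},{"dp":[0,0,0],"angular":[0,0,0],"fingers":1},{"dp":[0,0,0],"angular":[0,0,0],"fingers":1}]' 60
```

```text
time: 6.32
position: [0.4755, 0.2088, 0.0436]
tcp_rot: [-2.976, -1.002, -0.002]
wrist_force: [-2.3, 0.7, 7.8]
width: 0.454
grip_force: 59.2
```

```bash
python3 -m crank '[{"dp":[0,0,-0.2],"angular":[0,0,0],"fingers":1},{"dp":[0,0,-0.4],"angular":[0,0,0],"fingers":1},{"dp":[0,0,-0.8],"angular":[0,0,0],"fingers":1},{"dp":[0,0,-0.9],"angular":[0,0,0],"fingers":1},{"dp":[0,0,-0.9],"angular":[0,0,0],"fingers":1},{"dp":[0,0,-0.9],"angular":[0,0,0],"fingers":1},{"dp":[0,0,-0.6],"angular":[0,0,0],"fingers":1},{"dp":[0,0,-0.3],"angular":[0,0,0],"fingers":1},{"dp":[0,0,0],"angular":[0,0,0],"fingers":1},{"dp":[0,0,0],"angular":[0,0,0],"fingers":1}]'
python3 - <<'E'
from h import *
to(.507,-.226,.193,108.1)
c=r.camera_model("wrist");p,d=r.grab_frame("wrist");cv2.imwrite("pics/w3.png",p[:,:,::-1])
np.savez("pics/w3.npz",d=d,**c)
E
```

```text
time: 7.58
position: [0.4745, 0.2077, 0.1914]
tcp_rot: [2.977, 1.002, -0.003]
wrist_force: [0.0, 0.2, -3.2]
width: 0.452
grip_force: 60.7
t 7.58 pos [0.4745 0.2077 0.1914] F [ 0.04  0.21 -3.15] M [-0.004  0.032 -0.017] grip 60.7 0.452
dp total [-7.88       12.17       -0.04333333] turn [-6.37577072e-03  8.03227757e-03 -7.08946326e+00]
dp in target frame [-14.078  -3.462  -0.055]
```

View pics/w3.png

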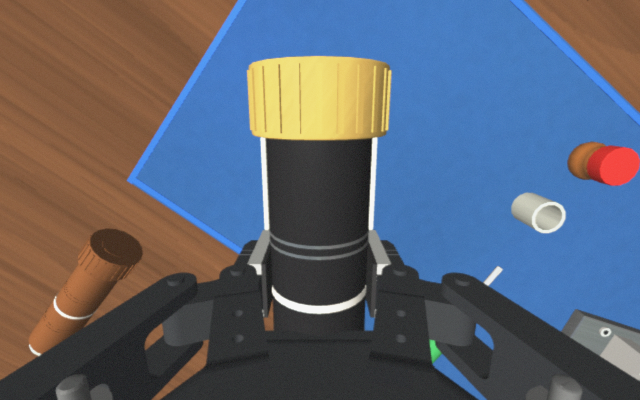

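Lifted: the ring is straight ahead at (319,97) and the white line is at (319,300). I'll measure the in-hand pose.

Run:
```python
from h import *
f=np.load("pics/w3.npz");c={k:f[k] for k in("intrinsics","rvec","tvec")};P=cloud(c,f["d"])
s=r.sense();T=R.from_rotvec(s["tcp_rot"]);p0=np.array([.4745,.2077,.1914])
Q=T.inv().apply((P[145:325,262:378].reshape(-1,3)-p0))
Q=Q[np.isfinite(Q[:,0])&(Q[:,2]<.012)&(Q[:,2]>-.04)&(abs(Q[:,1])<.021)]
for lo in np.arange(-.03,.07,.01):
    m=(Q[:,0]>lo)&(Q[:,0]<lo+.01)
    if m.sum()<30: continue
    e,z=Q[m,1],Q[m,2];A=np.c_[2*e,2*z,np.ones(m.sum())];x=np.linalg.lstsq(A,e**2+z**2,rcond=None)[0]
    print(lo.round(3),m.sum(),"axis y,z",x[:2].round(4),"R",np.sqrt(x[2]+x[0]**2+x[1]**2).round(4),"crest",np.percentile(z,3).round(4))
Rw=ray(c,319,300,p0[2]+.0+.024);print("line in tool",T.inv().apply(Rw-p0))
r2=T.inv().apply(P[137,319]-p0);print("ring back edge",r2, T.inv().apply(P[130,319]-p0))
```

```text
-0.03 52 axis y,z [ 0.0006 -0.0062] R 0.02 crest -0.0174
-0.02 1297 axis y,z [ 0.0004 -0.0072] R 0.0196 crest -0.0267
-0.01 2600 axis y,z [ 0.0002 -0.0079] R 0.0199 crest -0.0269
0.0 2787 axis y,z [ 0.0004 -0.0076] R 0.0199 crest -0.0268
0.01 2682 axis y,z [ 0.0004 -0.006 ] R 0.0206 crest -0.0269
0.02 2648 axis y,z [ 0.0006 -0.0067] R 0.0196 crest -0.0269
0.03 2833 axis y,z [ 0.0006 -0.0067] R 0.0196 crest -0.0269
0.04 3052 axis y,z [ 0.0006 -0.0067] R 0.0196 crest -0.0268
0.05 873 axis y,z [ 0.0007 -0.0069] R 0.0194 crest -0.0268
line in tool [-0.00493549  0.00081195 -0.02399124]
ring back edge [ 0.05584124  0.00079146 -0.03047219] [ 0.05802014  0.00079104 -0.03167132]
```

```bash
python3 -m crank '[{"dp":[0,0,-0.25],"angular":[0,0,-0.5],"fingers":1},{"dp":[0,0,-0.25],"angular":[0,0,-0.9],"fingers":1},{"dp":[0,0,-0.25],"angular":[0,0,-0.9],"fingers":1},{"dp":[0,0,-0.25],"angular":[0,0,-0.9],"fingers":1},{"dp":[0,0,-0.25],"angular":[0,0,-0.9],"fingers":1},{"dp":[0,0,-0.25],"angular":[0,0,-0.9],"fingers":1},{"dp":[0,0,-0.25],"angular":[0,0,-0.9],"fingers":1},{"dp":[0,0,-0.25],"angular":[0,0,-0.9],"fingers":1},{"dp":[0,0,0],"angular":[0,0,-0.3],"fingers":1}]'
python3 -c "from h import *;to(.402,-.292,.25,108.1)"
```

```text
time: 8.75
position: [0.4752, 0.2077, 0.2519]
tcp_rot: [-1.839, -2.547, 0.001]
wrist_force: [0.1, 0.1, -3.1]
width: 0.452
grip_force: 60.7
t 8.75 pos [0.4752 0.2077 0.2519] F [ 0.05  0.09 -3.07] M [ 0.028 -0.033 -0.004] grip 60.7 0.452
dp total [-15.04333333  -7.55         0.07      ] turn [-0.00228148  0.00110652  0.02230817]
dp in target frame [-15.073  -7.492   0.064]
```

```bash
python3 -m crank '[{"dp":[-0.4,-0.2,0],"angular":[0,0,0],"fingers":1},{"dp":[-0.84,-0.42,0],"angular":[0,0,0],"fingers":1},{"dp":[-0.84,-0.42,0],"angular":[0,0,0],"fingers":1},{"dp":[-0.84,-0.42,0],"angular":[0,0,0],"fingers":1},{"dp":[-0.84,-0.42,0],"angular":[0,0,0],"fingers":1},{"dp":[-0.84,-0.42,0],"angular":[0,0,0],"fingers":1},{"dp":[-0.84,-0.42,0],"angular":[0,0,0],"fingers":1},{"dp":[-0.84,-0.42,0],"angular":[0,0,0],"fingers":1},{"dp":[-0.84,-0.42,0],"angular":[0,0,0],"fingers":1},{"dp":[-0.84,-0.42,0],"angular":[0,0,0],"fingers":1}]'
python3 -m crank '[{"dp":[-0.84,-0.42,0],"angular":[0,0,0],"fingers":1},{"dp":[-0.84,-0.42,0],"angular":[0,0,0],"fingers":1},{"dp":[-0.84,-0.42,0],"angular":[0,0,0],"fingers":1},{"dp":[-0.84,-0.42,0],"angular":[0,0,0],"fingers":1},{"dp":[-0.84,-0.42,0],"angular":[0,0,0],"fingers":1},{"dp":[-0.84,-0.42,0],"angular":[0,0,0],"fingers":1},{"dp":[-0.84,-0.42,0],"angular":[0,0,0],"fingers":1},{"dp":[-0.84,-0.42,0],"angular":[0,0,0],"fingers":1},{"dp":[-0.4,-0.2,0],"angular":[0,0,0],"fingers":1},{"dp":[0,0,0],"angular":[0,0,0],"fingers":1},{"dp":[0,0,0],"angular":[0,0,0],"fingers":1}]'
python3 - <<'E'
from h import *
to(.507,-.226,.25,108.1)
c=r.camera_model("wrist");p,d=r.grab_frame("wrist");cv2.imwrite("pics/w4.png",p[:,:,::-1])
np.savez("pics/w4.npz",d=d,**c)
E
```

```text
time: 10.0
position: [0.4351, -0.058, 0.2517]
tcp_rot: [-1.845, -2.542, 0.001]
wrist_force: [1.1, -0.6, -3.3]
width: 0.453
grip_force: 60.7
time: 11.38
position: [0.4016, -0.2914, 0.2519]
tcp_rot: [-1.84, -2.545, -0.001]
wrist_force: [-0.2, -0.1, -3.1]
width: 0.452
grip_force: 60.7
t 11.38 pos [ 0.4016 -0.2914  0.2519] F [-0.16 -0.08 -3.08] M [-0.003 -0.063 -0.008] grip 60.7 0.452
dp total [0.97       4.02       0.06333333] turn [-0.00055576 -0.00662588  0.01494014]
dp in target frame [0.981 4.018 0.063]
```

View pics/w4.png

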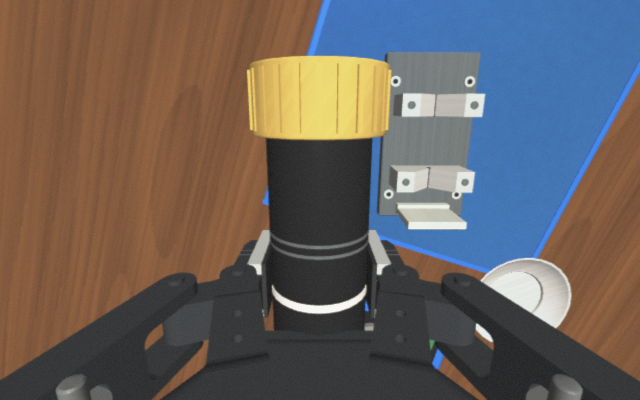

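Cradle seen clearly: saddle-top screws at (411,104), (474,104), (405,182) and (466,182), stop plate at the bottom around (432,217). I'll fit the V flanks from depth.

Run:
```python
from h import *
f=np.load("pics/w4.npz");c={k:f[k] for k in("intrinsics","rvec","tvec")};P=cloud(c,f["d"])
s=[ray(c,*q,.054)[:2] for q in((411.5,104.5),(474.5,104.5),(405.5,182),(466.5,182))]
m1=(s[0]+s[1])/2;m2=(s[2]+s[3])/2;d=m1-m2;print("screws",(m1+m2)/2,np.hypot(*d),np.degrees(np.arctan2(d[1],d[0])))
def plane(a,b):
    Q=P[a[1]:b[1],a[0]:b[0]].reshape(-1,3);o=Q.mean(0);n=np.linalg.svd(Q-o)[2][2];n*=np.sign(n[2]);return o,n,np.abs((Q-o)@n).max()
o=[plane((424,99),(433,111)),plane((439,99),(462,111)),plane((418,174),(427,186)),plane((432,174),(454,186))]
for k in o: print(k[0].round(4),k[1].round(3),k[2].round(4))
for i in(0,2):
    (a,na,_),(b,nb,_)=o[i],o[i+1]
    dr=np.cross(na,nb);print("valley dir",(dr/np.linalg.norm(dr)).round(3))
    mid=(a+b)/2;A=np.array([na,nb,dr]);x=np.linalg.solve(A,[na@a,nb@b,dr@mid]);print("valley",x.round(4))
    # 20 mm ball centre
    x=np.linalg.solve(A,[na@a+.02,nb@b+.02,dr@mid]);print("axis",x.round(4))
    for u in (range(400,490,6)): print(P[105 if i==0 else 180,u].round(4)[2],end=" ")
    print()
print("top1",P[104,405:409],"stop",P[207,430].round(4))
```

```text
screws [ 0.50916968 -0.22615363] 0.07844062335866524 108.58996307771034Traceback (most recent call last):
  File "<stdin>", line 7, in <module>
  File "<stdin>", line 6, in plane
    u, s, vh = gufunc(a, signature=signature)
               ~~~~~~^^^^^^^^^^^^^^^^^^^^^^^^
    raise LinAlgError("SVD did not converge")
numpy.linalg.LinAlgError: SVD did not converge
```

Run:
```python
from h import *
f=np.load("pics/w4.npz");c={k:f[k] for k in("intrinsics","rvec","tvec")};P=cloud(c,f["d"])
y=np.radians(108.2);ax=np.array([np.cos(y),np.sin(y)]);ay=np.array([-ax[1],ax[0]]);o=np.array([.508,-.226])
Q=P[80:205,385:490].reshape(-1,3);Q=Q[np.isfinite(Q[:,0])];X=(Q[:,:2]-o)@ax;Y=(Q[:,:2]-o)@ay
for lo,hi in((-.048,-.030),(.030,.048)):
    m=(X>lo)&(X<hi)&(Q[:,2]>.02)
    for sg in(1,-1):
        k=m&(Y*sg>.005)&(Y*sg<.020)&(Q[:,2]<.053)
        if k.sum()>10:
            p=np.linalg.lstsq(np.c_[Y[k],X[k],np.ones(k.sum())],Q[k,2],rcond=None)[0];print(lo,sg,k.sum(),"slope",p[:2].round(3),"z0 at mid",(p[2]+p[1]*(lo+hi)/2).round(4))
    t=m&(Q[:,2]>.0515)&(Q[:,2]<.058);print(" top: n",t.sum(),"Y",np.percentile(Y[t],[1,99]).round(4),"X",np.percentile(X[(Q[:,2]>.045)&(X*(lo)>0)&(abs(X)<.06)],[1,99]).round(4),"z",np.median(Q[t,2]).round(4))
```

```text
-0.048 1 157 slope [0.993 0.006] z0 at mid 0.0319
-0.048 -1 314 slope [-1.01  -0.011] z0 at mid 0.0319
 top: n 676 Y [-0.0393  0.0401] X [-0.0504 -0.0283] z 0.0541
0.03 1 184 slope [1.012 0.014] z0 at mid 0.032
0.03 -1 378 slope [-0.984 -0.007] z0 at mid 0.0322
 top: n 809 Y [-0.0397  0.0401] X [0.0276 0.0495] z 0.0542
```

```bash
python3 -c "from h import *;to(.5056,-.2205,.25,108.2)"
```

```text
t 11.43 pos [ 0.4017 -0.2913  0.252 ] F [-0.04  0.88 -3.32] M [-0.087  0.019  0.026] grip 60.7 0.449
dp total [1.15666667 4.02666667 0.06666667] turn [ 0.00052451 -0.00574944  0.00844594]
dp in target frame [1.161 4.027 0.066]
```

```bash
python3 -m crank '[{"dp":[0.23,0.5,0],"angular":[0,0,0],"fingers":1},{"dp":[0.23,0.9,0],"angular":[0,0,0],"fingers":1},{"dp":[0.23,0.9,0],"angular":[0,0,0],"fingers":1},{"dp":[0.23,0.9,0],"angular":[0,0,0],"fingers":1},{"dp":[0.24,0.83,0],"angular":[0,0,0],"fingers":1},{"dp":[0,0,0],"angular":[0,0,0],"fingers":1},{"dp":[0,0,0.9],"angular":[0,0,0],"fingers":1},{"dp":[0,0,0.9],"angular":[0,0,0],"fingers":1},{"dp":[0,0,0.9],"angular":[0,0,0],"fingers":1},{"dp":[0,0,0.9],"angular":[0,0,0],"fingers":1},{"dp":[0,0,0.9],"angular":[0,0,0],"fingers":1},{"dp":[0,0,0.5],"angular":[0,0,0],"fingers":1}]'
python3 -m crank '[{"dp":[0,0,0],"angular":[0,0,0],"fingers":1},{"dp":[0,0,0],"angular":[0,0,0],"fingers":1}]'
python3 -c "from h import *;to(.5056,-.2205,.055,108.2)"
```

```text
time: 12.92
position: [0.5049, -0.2218, 0.1009]
tcp_rot: [-1.842, -2.543, 0.002]
wrist_force: [-0.3, -0.2, -3.5]
width: 0.45
grip_force: 60.8
time: 13.18
position: [0.5061, -0.2222, 0.1031]
tcp_rot: [1.842, 2.543, 0.001]
wrist_force: [0.5, -0.0, -3.3]
width: 0.45
grip_force: 60.8
t 13.18 pos [ 0.5061 -0.2222  0.1031] F [ 0.45 -0.01 -3.34] M [-0.005 -0.06  -0.041] grip 60.8 0.45
dp total [ 0.06333333 -0.          1.60333333] turn [ 0.00692304  0.00608673 -0.00164339]
dp in target frame [6.100e-02 1.000e-03 1.603e+00]
```

```bash
python3 -m crank '[{"dp":[0.02,0,0.5],"angular":[0,0,0],"fingers":1},{"dp":[0,0,0.5],"angular":[0,0,0],"fingers":1},{"dp":[0,0,0.25],"angular":[0,0,0],"fingers":1},{"dp":[0,0,0.1],"angular":[0,0,0],"fingers":1},{"dp":[0,0,0],"angular":[0,0,0],"fingers":1}]'
python3 -m crank '[{"dp":[0,0,0.06],"angular":[0,0,0],"fingers":1},{"dp":[0,0,0.06],"angular":[0,0,0],"fingers":1},{"dp":[0,0,0],"angular":[0,0,0],"fingers":1}]'
python3 -c "from h import *;to(.5056,-.2205,.053,108.2)"
```

```text
time: 13.8
position: [0.5053, -0.2213, 0.0615]
tcp_rot: [-1.842, -2.545, 0.0]
wrist_force: [0.1, -0.3, -3.3]
width: 0.449
grip_force: 60.8
time: 14.18
position: [0.5053, -0.2211, 0.0581]
tcp_rot: [1.842, 2.545, 0.0]
wrist_force: [0.3, -0.2, -2.0]
width: 0.448
grip_force: 60.8
t 14.18 pos [ 0.5053 -0.2211  0.0581] F [ 0.29 -0.19 -2.  ] M [ 0.012 -0.023  0.005] grip 60.8 0.448
dp total [0.01666667 0.01666667 0.17      ] turn [ 0.00055759 -0.00036174  0.00059505]
dp in target frame [0.016 0.015 0.17 ]
```

```bash
for i in 1 ; do python3 -m crank '[{"dp":[0,0,0.04],"angular":[0,0,0],"fingers":1},{"dp":[0,0,0],"angular":[0,0,0],"fingers":1}]'; python3 -m crank '[{"dp":[0,0,0.04],"angular":[0,0,0],"fingers":1},{"dp":[0,0,0],"angular":[0,0,0],"fingers":1}]'; done
python3 -c "from h import *;to(.5056,-.2205,.053,108.2)"
```

```text
time: 14.42
position: [0.5053, -0.2211, 0.0568]
tcp_rot: [-1.842, -2.545, -0.0]
wrist_force: [0.5, 0.6, -2.3]
width: 0.452
grip_force: 60.8
time: 14.68
position: [0.5053, -0.2211, 0.0556]
tcp_rot: [-1.842, -2.545, -0.0]
wrist_force: [0.8, -0.3, -3.7]
width: 0.448
grip_force: 60.8
t 14.68 pos [ 0.5053 -0.2211  0.0556] F [ 0.77 -0.34 -3.66] M [-0.015 -0.035 -0.057] grip 60.8 0.448
dp total [0.01666667 0.01666667 0.08666667] turn [-8.11122870e-05 -5.43156656e-04  1.70478684e-04]
dp in target frame [0.016 0.016 0.087]
```

```bash
python3 -m crank '[{"dp":[0.015,0.01,0.04],"angular":[0,0,0],"fingers":1},{"dp":[0,0,0],"angular":[0,0,0],"fingers":1}]'; python3 -m crank '[{"dp":[0,0,0.03],"angular":[0,0,0],"fingers":1},{"dp":[0,0,0],"angular":[0,0,0],"fingers":1}]'
python3 -c "from h import *;to(.5056,-.2205,.053,108.2);s=r.sense();M=R.from_rotvec(s['tcp_rot']).inv();print('tool F',M.apply(s['wrist_force']),'M',M.apply(s['moment']))"
```

```text
time: 14.92
position: [0.506, -0.2206, 0.0546]
tcp_rot: [1.841, 2.544, 0.001]
wrist_force: [2.1, 0.4, -1.7]
width: 0.45
grip_force: 60.8
time: 15.18
position: [0.5065, -0.2206, 0.054]
tcp_rot: [1.841, 2.544, 0.001]
wrist_force: [2.5, 1.2, 0.3]
width: 0.453
grip_force: 61.2
t 15.18 pos [ 0.5065 -0.2206  0.054 ] F [2.5  1.17 0.27] M [ 0.204 -0.585 -0.045] grip 61.2 0.453
dp total [ 0.01       -0.02666667  0.03333333] turn [0.00973783 0.00434397 0.00135515]
dp in target frame [ 0.011 -0.026  0.034]
tool F [ 0.32749106  2.74487323 -0.26982769] M [-0.61958787  0.01126495  0.04544553]
```

One flank (the tool −y side) bears first. I shift +y to balance.

```bash
python3 -m crank '[{"dp":[0,0.02,0],"angular":[0,0,0],"fingers":1},{"dp":[0,0,0],"angular":[0,0,0],"fingers":1}]' >/dev/null
cat >> h.py <<'E'
def tf():
    to(.5056,-.2205,.053,108.2);s=r.sense();M=R.from_rotvec(s['tcp_rot']).inv();print('tool F',M.apply(s['wrist_force']).round(2),'M',M.apply(s['moment']).round(3))
E
python3 -c "from h import *;tf()"
python3 -m crank '[{"dp":[0,0.02,0],"angular":[0,0,0],"fingers":1},{"dp":[0,0,0],"angular":[0,0,0],"fingers":1}]' >/dev/null;python3 -c "from h import *;tf()"
```

```text
t 15.43 pos [ 0.5065 -0.2205  0.0539] F [2.92 0.64 1.22] M [ 0.183 -0.533 -0.079] grip 61.2 0.449
dp total [ 0.01 -0.03  0.03] turn [0.00528251 0.00307207 0.00052705]
dp in target frame [ 0.01 -0.03  0.03]
tool F [-0.3   2.98 -1.22] M [-0.563  0.008  0.079]
t 15.68 pos [ 0.5067 -0.2204  0.0537] F [1.68 0.9  2.1 ] M [ 0.102 -0.38  -0.138] grip 61.3 0.454
dp total [ 0.01       -0.03666667  0.02333333] turn [ 0.00139652  0.00139545 -0.00161285]
dp in target frame [ 0.009 -0.035  0.024]
tool F [ 0.33  1.87 -2.09] M [-0.392 -0.022  0.139]
```

```bash
python3 -m crank '[{"dp":[0,0.02,0],"angular":[0,0,0],"fingers":1},{"dp":[0,0,0],"angular":[0,0,0],"fingers":1}]' >/dev/null; python3 -c "from h import *;tf()"
python3 -m crank '[{"dp":[0,0.01,0.02],"angular":[0,0,0],"fingers":1},{"dp":[0,0,0],"angular":[0,0,0],"fingers":1}]' >/dev/null;python3 -c "from h import *;tf()"
```

```text
t 15.93 pos [ 0.5067 -0.2204  0.0537] F [-0.59 -0.19  5.32] M [-0.056  0.074 -0.13 ] grip 61.4 0.446
dp total [ 0.00666667 -0.03666667  0.02333333] turn [-0.00331296 -0.00075117 -0.00256494]
dp in target frame [ 0.007 -0.036  0.022]
tool F [ 0.   -0.62 -5.32] M [ 0.088 -0.03   0.13 ]
t 16.18 pos [ 0.5068 -0.2204  0.0536] F [-2.49  1.66 12.69] M [ 0.161  0.553 -0.071] grip 62.4 0.447
dp total [ 0.01       -0.03666667  0.02      ] turn [-0.002939   -0.00399517 -0.0037117 ]
dp in target frame [ 0.009 -0.038  0.021]
tool F [  2.36  -1.85 -12.68] M [0.476 0.325 0.071]
```

```bash
python3 -m crank '[{"dp":[0,-0.01,-0.01],"angular":[0,0,0],"fingers":1},{"dp":[0,0,0],"angular":[0,0,0],"fingers":1},{"dp":[0,0,0],"angular":[0,0,0],"fingers":1}]' >/dev/null; python3 -c "from h import *;tf()"
python3 -m crank '[{"dp":[0,0,0],"angular":[0,0,0],"fingers":1}]' >/dev/null;python3 -c "from h import *;tf()"
python3 -m crank '[{"dp":[0,0,0],"angular":[0,0,0],"fingers":1}]' >/dev/null;python3 -c "
from h import *;tf()
p,d=r.grab_frame('scene');cv2.imwrite('pics/s2.png',cv2.resize(p[150:260,180:320,::-1],None,fx=5,fy=5,interpolation=cv2.INTER_CUBIC))"
```

```text
t 16.55 pos [ 0.5067 -0.2204  0.0537] F [-1.26 -1.05  7.78] M [ 0.093  0.172 -0.117] grip 61.9 0.451
dp total [ 0.00666667 -0.03666667  0.02333333] turn [-0.00168353 -0.0016584  -0.00326904]
dp in target frame [ 0.008 -0.037  0.022]
tool F [-0.6  -1.52 -7.78] M [0.134 0.142 0.117]
t 16.68 pos [ 0.5067 -0.2204  0.0536] F [-1.2   1.08  8.12] M [ 0.089  0.176 -0.078] grip 61.9 0.45
dp total [ 0.00666667 -0.03666667  0.02      ] turn [-0.00170881 -0.00189869 -0.00338202]
dp in target frame [ 0.008 -0.037  0.021]
tool F [ 1.41 -0.8  -8.12] M [0.139 0.139 0.078]
t 16.8 pos [ 0.5067 -0.2204  0.0537] F [-1.16 -0.29  8.38] M [ 0.08   0.287 -0.14 ] grip 61.9 0.443
dp total [ 0.01       -0.03666667  0.02333333] turn [-0.00178909 -0.00162587 -0.00328937]
dp in target frame [ 0.009 -0.036  0.022]
tool F [ 0.08 -1.19 -8.38] M [0.248 0.166 0.14 ]
```

View pics/s2.png

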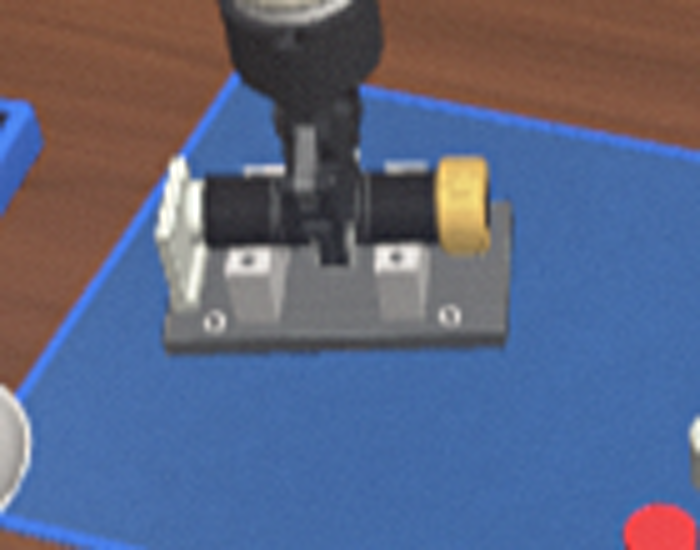

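The picture shows the lens seated, ring beyond the open end at (463,205) and the bezel clear of the stop plate. I'll trim the sideways force, twist and push slightly.

```bash
python3 -m crank '[{"dp":[0,-0.007,0.003],"angular":[0,0,0.02],"fingers":1},{"dp":[0,0,0],"angular":[0,0,0],"fingers":1},{"dp":[0,0,0],"angular":[0,0,0],"fingers":1}]' >/dev/null; python3 -c "from h import *;tf()"
for i in 1 2 3; do python3 -m crank '[{"dp":[0,0,0],"angular":[0,0,0],"fingers":1}]' >/dev/null;python3 -c "from h import *;tf()" | grep -v dp; done
```

```text
t 17.23 pos [ 0.5067 -0.2204  0.0536] F [-1.31  0.95  8.25] M [0.073 0.23  0.096] grip 61.9 0.447
dp total [ 0.00666667 -0.03666667  0.02      ] turn [-0.0010073  -0.00058273 -0.01740804]
dp in target frame [ 0.008 -0.037  0.021]
tool F [ 1.31 -0.95 -8.25] M [ 0.196  0.141 -0.096]
t 17.35 pos [ 0.5067 -0.2204  0.0536] F [-1.65  0.76  8.35] M [0.095 0.174 0.087] grip 61.9 0.451
tool F [ 1.24 -1.33 -8.35] M [ 0.136  0.144 -0.087]
t 17.48 pos [ 0.5067 -0.2204  0.0536] F [-1.16  0.26  8.34] M [0.109 0.154 0.107] grip 61.9 0.452
tool F [ 0.61 -1.02 -8.34] M [ 0.113  0.151 -0.107]
t 17.6 pos [ 0.5067 -0.2204  0.0536] F [-1.43  0.7   8.08] M [0.114 0.2   0.123] grip 61.9 0.452
tool F [ 1.11 -1.15 -8.08] M [ 0.155  0.17  -0.123]
```

```bash
python3 -m crank '[{"dp":[0,-0.012,0.005],"angular":[0,0,-0.01],"fingers":1},{"dp":[0,0,0],"angular":[0,0,0],"fingers":1},{"dp":[0,0,0],"angular":[0,0,0],"fingers":1}]' >/dev/null; python3 -c "from h import *;tf()"
for i in 1 2 3; do python3 -m crank '[{"dp":[0,0,0],"angular":[0,0,0],"fingers":1}]' >/dev/null;python3 -c "from h import *;tf()" | grep -v dp; done
```

```text
t 17.98 pos [ 0.5067 -0.2204  0.0537] F [ 0.25 -0.15 10.2 ] M [ 0.163  0.162 -0.026] grip 62.0 0.447
dp total [ 0.01       -0.03666667  0.02333333] turn [ 0.00287871 -0.00020279 -0.00960789]
dp in target frame [ 0.009 -0.036  0.022]
tool F [ -0.22   0.19 -10.2 ] M [0.103 0.205 0.026]
t 18.1 pos [ 0.5067 -0.2204  0.0536] F [-0.24  0.22  8.57] M [ 0.168  0.065 -0.021] grip 62.0 0.45
tool F [ 0.28 -0.15 -8.57] M [0.01  0.179 0.021]
t 18.23 pos [ 0.5067 -0.2204  0.0536] F [0.28 1.39 8.7 ] M [ 0.182  0.107 -0.001] grip 62.0 0.446
tool F [ 1.24  0.7  -8.7 ] M [0.045 0.206 0.001]
t 18.35 pos [ 0.5067 -0.2204  0.0536] F [-0.07  0.7   8.59] M [ 0.2    0.095 -0.061] grip 62.0 0.451
tool F [ 0.68  0.16 -8.59] M [0.028 0.219 0.061]
```

Balanced: about 9 N push on the wrist (about 12 N on the V including the lens's weight), with no sideways force or twist to speak of.

```bash
python3 -c "from cell import r;print(r.job_done())"
```

```text
the job is handed in; nothing more can be done
None
```

The lens is lying in the V-cradle with its brass ring out beyond the open end, still gripped and pressed down at about 9 N (roughly 0.9 kg) evenly on both flanks, and the job is handed in at about 18 s; the verdict wasn't shown to me.

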